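Draw the large coupling nuts from the lane dispenser

TASK

The three larger coupling nuts in the lane dispenser are wanted for a kit. Put the grey tub on the bench under the mouth of the lane that holds the larger nuts, then press that lane's key right down until it stays down, so that the key left down on the empty lane pops up and the nuts slide out into the tub. Leave the smaller nuts in their lane with their key up, the tub standing on the bench with all three nuts in it, and the carton, the tape roll and the loose bolt where they are.

Things in the scene. Friction and masses are not known exactly. Their poses are not given: they have to be found in the camera images.
- dispenser: grey-blue gravity dispenser, fixed to the bench, 174 wide (x), about 300 long (y), 280 high at its back. Origin on the bench under the middle of the three mouths; x across the lanes, y = the way the nuts run out, z up. Its cabinet front, against which the tub can stand, is a flat face at y = -58; mouths and key bridge overhang it in front, so the tub goes under the mouths. Its place and yaw vary
- lane_large: one of three alike straight aluminium lanes with a dark slick lining side by side in the dispenser, holding the three LARGER nuts in a row behind its gate. Origin on the bench directly under the middle of its mouth; axes as the dispenser's. Its floor falls towards +y at 0.35 rad (20 degrees) to the mouth; inner width 40, side walls 24 high, length 300 along the slope. Lanes lie 54 apart (at dispenser x = -54, 0 or +54); which lane is in which place varies
- lane_small: one of three alike straight aluminium lanes with a dark slick lining side by side in the dispenser, holding the three smaller nuts behind its gate. Origin on the bench directly under the middle of its mouth; axes as the dispenser's. Its floor falls towards +y at 0.35 rad (20 degrees) to the mouth; inner width 40, side walls 24 high, length 300 along the slope. Lanes lie 54 apart (at dispenser x = -54, 0 or +54); which lane is in which place varies
- lane_empty: one of three alike straight aluminium lanes with a dark slick lining side by side in the dispenser, empty, its key still down at the start. Origin on the bench directly under the middle of its mouth; axes as the dispenser's. Its floor falls towards +y at 0.35 rad (20 degrees) to the mouth; inner width 40, side walls 24 high, length 300 along the slope. Lanes lie 54 apart (at dispenser x = -54, 0 or +54); which lane is in which place varies
- mouth_large (a point): middle of the lower edge (floor) of the mouth of the larger nuts' lane, 150 above the bench; nuts leave here towards +y of the dispenser and land up to 100 mm in front of it: a tub whose middle is 40 to 75 mm in front of the mouth, square to the dispenser, catches all of them; the tub stays clear below the mouth
- key_large_top (a point): middle of the top face of the key of the larger nuts' lane, moving with the key. Black plastic key, 42 wide (x) by 50 long (y), 22 proud of the grey bridge when up, 10 when latched. z points out of the face and leans 0.35 rad (20 degrees) from vertical towards the dispenser's +y. When up it lies 13 mm behind the mouth (y = -13) and 246 above the bench; each key sits right over its own lane, and nothing stands over it
- key_small_top (a point): middle of the top face of the key of the smaller nuts' lane, moving with the key. Black plastic key, 42 wide (x) by 50 long (y), 22 proud of the grey bridge when up, 10 when latched. z points out of the face and leans 0.35 rad (20 degrees) from vertical towards the dispenser's +y. When up it lies 13 mm behind the mouth (y = -13) and 246 above the bench; each key sits right over its own lane, and nothing stands over it
- key_empty_top (a point): middle of the top face of the key of the empty lane, moving with the key. Black plastic key, 42 wide (x) by 50 long (y), 22 proud of the grey bridge when up, 10 when latched. z points out of the face and leans 0.35 rad (20 degrees) from vertical towards the dispenser's +y. When up it lies 13 mm behind the mouth (y = -13) and 246 above the bench; each key sits right over its own lane, and nothing stands over it
- key_large (a joint): depth of the key of the larger nuts' lane: 0 = up, 0.012 m = latched down (gate open), 0.014 m = stop. The key slides along its own axis, square to the lane floor. Pushing it down takes up to about 6 N; a push of 10 N surely brings it to the stop. Let go at the stop it rises to 12 mm and stays there; let go short of about 11 mm it springs back up. Pressing one key past about 6 mm lets any other key that is down spring up
- key_small (a joint): depth of the key of the smaller nuts' lane: 0 = up, 0.012 m = latched down (gate open), 0.014 m = stop. The key slides along its own axis, square to the lane floor. Pushing it down takes up to about 6 N; a push of 10 N surely brings it to the stop. Let go at the stop it rises to 12 mm and stays there; let go short of about 11 mm it springs back up. Pressing one key past about 6 mm lets any other key that is down spring up
- key_empty (a joint): depth of the key of the empty lane: 0 = up, 0.012 m = latched down (gate open), 0.014 m = stop. The key slides along its own axis, square to the lane floor. Pushing it down takes up to about 6 N; a push of 10 N surely brings it to the stop. Let go at the stop it rises to 12 mm and stays there; let go short of about 11 mm it springs back up. Pressing one key past about 6 mm lets any other key that is down spring up
- tub: grey ribbed plastic stock tub, open on top, 140 (x) by 190 (y) by 95 high, inside 124 by 174, about 0.45 kg, loose on the bench. Origin at the centre of its underside, z up. Rim all round: 10 wide, 10 deep, its top at 95, the rim's centre line at y = +-90 and x = +-65. It slides easily and can be pushed, or pinched by the rim from above
- nut_large1: larger steel coupling nut, six-sided bar 30 across flats, 60 long, about 0.21 kg; number 1 from the gate. Origin at its centre, y along its length
- nut_large2: larger steel coupling nut, six-sided bar 30 across flats, 60 long, about 0.21 kg; number 2 from the gate. Origin at its centre, y along its length
- nut_large3: larger steel coupling nut, six-sided bar 30 across flats, 60 long, about 0.21 kg; number 3 from the gate. Origin at its centre, y along its length
- nut_small1: smaller steel coupling nut, 24 across flats, 48 long, about 0.11 kg; number 1 from the gate. Origin at its centre, y along its length
- nut_small2: smaller steel coupling nut, 24 across flats, 48 long, about 0.11 kg; number 2 from the gate. Origin at its centre, y along its length
- nut_small3: smaller steel coupling nut, 24 across flats, 48 long, about 0.11 kg; number 3 from the gate. Origin at its centre, y along its length
- carton: closed cardboard carton 150 by 110 by 90 high, bystander; origin at the centre of its underside
- tape_roll: roll of packing tape lying flat, 110 across, 48 high, bystander; origin at the centre of its underside
- hex_bolt: large steel hex bolt lying on the bench, 130 long, shank 24 thick, head 36 across flats, bystander; origin on the bench under its middle
There are look-alikes about, which are no part of the job. Several things have the shape of the tub; the one meant has the colours described above.

How it is judged:
By the outcome, as a careful person would: the job done as asked, in the order asked, and still so for the second after the job is handed in, with the robot touching nothing.
It also fails if it takes over 45 s, if anything falls off the work surface, if the arm or the gripper's body presses on something with over 40 N, if the wrist force passes 120 N, or if a joint passes its speed limit or range.

ROBOT

A 6-joint arm with a two-finger parallel gripper is mounted at the origin on the work surface. World frame = base frame: x ahead of the robot, y to its left, z up, the work surface at z = 0. Lengths are in m, angles in rad, forces in N, time in s.
With the tool pointing down it reaches from about 0.25 to 0.775 m from the base axis. Payload 4 kg.
Tool frame: the origin (TCP) lies midway between the tips of the shut fingers; the grasp point (between the pads) lies 19 mm behind it; z points along the fingers, y is the direction in which the jaws open and shut (so a half turn about z gives the same grasp; the last joint's range is limited). The gripper opens to 94 mm and grips with 3 to 60 N. Pads are 16 mm wide; open, the fingers measure 119 mm over their backs; the gripper's body (75 mm by 177 mm) begins 78 mm behind the grasp point.
Start: joints at [1.041, 0.087, 1.371, -0, 1.684, -0.103], TCP at [0.228, 0.501, 0.206] pointing down, gripper open.
Joint ranges: [-3.1, 3.1], [-0.76, 2.03], [0.27, 2.55], [-1.08, 4.22], [0.17, 2.65], [-2.57, 2.57]. Speed limits (rad/s): [2.79, 2.79, 3.14, 3.14, 3.14, 3.14].

INTERFACE

Orientations are given as [roll, pitch, yaw] about the fixed x, y, z axes, in that order (R = Rz(yaw) Ry(pitch) Rx(roll)).
In Python, from bench import robot gives the robot as it stands.
- The arm moves only by the tool carry_out, never from a script. Its argument "deltas" is text: rows parted by semicolons, each of 7 numbers parted by spaces: the shift along the tool's x, y, z in mm, then the turn, a rotation vector about the tool's x, y, z in rad, then the closure, from 0 (fully open) to 1 (shut). A call has exactly 8 rows; each row is the pose to reach, as a shift and turn from the pose commanded when the call began, along the tool's axes at that moment; what a row does not reach only later rows make up. A row lasts 1/12 s, in which the tool goes at most 41.7 mm and 7.16 degrees, less where a joint would pass 70% of its speed; a pose out of reach is approached as far as the arm can. A call with a gripper value outside its range is refused whole. The fingers move at their own pace and stop on an object; the grip force is fixed at half the most. Time passes only in rows, so rows that repeat a pose let the fingers close, or fill a call up. It gives the time, the measured TCP pose, the force and the opening at its end, in the units of the state.
- robot.get_obs(): the state, without advancing time (a new reading comes with each control period).
- robot.snapshot(name): name is "side" or "top"; returns a dict with "pixels" (420x560x3 uint8, red, green, blue), "range_z" (420x560 float32, m along the optical axis (not along the pixel's ray), 0 where there is no reading), "camera_matrix" (3x3 intrinsics, pixels), "k1" (the pictures are not rectified: a ray, as slopes to the right and down, at radius r is drawn at 1 + k1 r^2 times it, then the intrinsics apply), "rvec" (rotation vector, rad) and "tvec" (3), from world to camera coordinates, as OpenCV has them. Camera axes: x right, y down, z forward; pixel columns grow to the right and rows downward; lengths in m; the calibration is good to about 2 mm. A picture is of the moment at which its call begins.
- robot.close_job(): hands the job in, once; it reports no verdict.
Trained networks look in a picture, given as the dict that the camera call returned (one of the last four; its "shot" number tells which), for a name from the list of things; names that differ only in an ending like _2 or _b are one class to them, and where a whole thing is asked for, a point or a joint stands for the part that bears it (a point fixed in the world has none). Each returns a list of dicts, best first, with "p" (0 to 1); they miss things now and then, are a little off and sometimes report something else, mostly with a low value. They report only what shows in the picture. A call takes as long as a camera call. They do not tell look-alikes from the thing itself.
- robot.look_for(picture, thing): "at" ([x, y, z] in m, in the coordinates of the camera as it stood for that picture, good to about 4 mm: the middle of the surface that is visible of it).
- robot.place_of(picture, thing): "at" ([x, y, z] in m, in the coordinates of the camera as it stood for that picture, good to about 4 mm: a listed point, or the origin of a listed thing).
The state is a dict: "time": time; "joint_positions": joint angles; "qvel": joint speeds; "joint_torque": joint torques, N m; "tool_pos": TCP position; "ee_rot": TCP orientation; "wrist_force": force on the tool from outside, world axes, zero at the start; "wrist_torque": the same for the moment, N m; "width": finger opening in m.
Only numpy, scipy, OpenCV 4.12 (cv2) and the standard library are available. Lean on these libraries where they do the work, as an engineer would, in place of code of your own. Each camera call takes 0.05 s, during which the arm holds its last target.

## Working session

There is one attempt and no reset: what is moved stays moved. The work goes in short steps, Python scripts to look and compute and a tool call to move; the robot and the scene stay as the last step left them, time stands still between calls to the robot, and variables do not carry over. Pictures are saved under pics/ and viewed, and the job is handed in when it is done.

Besides the shell and the picture viewer there is one more tool, called after "Call:" as name(argument=value, ...) on one line, values as JSON. carry_out: Moves the arm, as the interface text tells. Its arguments: {"type":"object","properties":{"deltas":{"type":"string"}},"required":["deltas"]}

```bash
ls; mkdir -p pics
cat > h.py <<'E'
import numpy as np, cv2, pickle
from bench import robot
def snap(n,f):
    s=robot.snapshot(n); cv2.imwrite(f'pics/{f}.png',s['pixels'][:,:,::-1]); pickle.dump(s,open(f'pics/{f}.pkl','wb')); return s
def w(s,p):
    R=cv2.Rodrigues(np.array(s['rvec'],float))[0]; return (np.array(p)-np.array(s['tvec']).ravel())@R
def cloud(s):
    K=np.array(s['camera_matrix']);H,W=s['range_z'].shape
    u,v=np.meshgrid(np.arange(W),np.arange(H))
    d=np.stack([(u-K[0,2])/K[0,0],(v-K[1,2])/K[1,1]],-1); q=d.copy()
    for _ in range(20): q=d/(1+s['k1']*(q**2).sum(-1,keepdims=True))
    z=s['range_z'][...,None]
    P=np.concatenate([q*z,z],-1); X=w(s,P.reshape(-1,3)).reshape(H,W,3); X[s['range_z']==0]=np.nan
    return X
def proj(s,X):
    R=cv2.Rodrigues(np.array(s['rvec'],float))[0]; c=R@np.array(X)+np.array(s['tvec']).ravel(); q=c[:2]/c[2]; q=q*(1+s['k1']*(q@q)); K=np.array(s['camera_matrix']); return K[0,0]*q[0]+K[0,2],K[1,1]*q[1]+K[1,2]
E
python3 - <<'E'
from h import *
for n in ['top','side']:
    s=snap(n,n+'0')
    for t in ['dispenser','lane_large','lane_small','lane_empty','mouth_large','key_large_top','key_small_top','key_empty_top','tub','nut_large1','nut_small1','carton','tape_roll','hex_bolt']:
        print(n,t,[(np.round(w(s,d['at']),3).tolist(),round(d['p'],2)) for d in robot.place_of(s,t)][:4])
print(robot.get_obs())
E
```

```text
pics
top dispenser [([0.509, -0.148, 0.221], 0.74)]
top lane_large []
top lane_small []
top lane_empty []
top mouth_large []
top key_large_top [([0.606, -0.001, 0.252], 0.56), ([0.501, -0.058, 0.186], 0.26)]
top key_small_top [([0.498, -0.005, 0.246], 0.96)]
top key_empty_top []
top tub [([0.266, 0.286, 0.002], 0.97), ([0.51, 0.263, 0.004], 0.77)]
top nut_large1 [([0.62, -0.165, 0.231], 0.68), ([0.618, -0.11, 0.207], 0.67), ([0.613, -0.052, 0.192], 0.45)]
top nut_small1 [([0.508, -0.152, 0.221], 0.79), ([0.508, -0.105, 0.205], 0.74), ([0.502, -0.06, 0.186], 0.39)]
top carton [([0.472, -0.465, -0.001], 0.76)]
top tape_roll [([0.776, 0.01, -0.004], 0.73)]
top hex_bolt [([0.707, 0.218, -0.001], 0.72), ([0.556, -0.01, 0.243], 0.26)]
side dispenser []
side lane_large []
side lane_small []
side lane_empty [([0.602, 0.017, 0.149], 0.51)]
side mouth_large [([0.604, 0.014, 0.147], 0.67)]
side key_large_top [([0.604, -0.002, 0.248], 0.68)]
side key_small_top [([0.501, -0.013, 0.243], 0.57)]
side key_empty_top [([0.55, -0.005, 0.234], 0.53), ([0.513, -0.147, 0.215], 0.41)]
side tub [([0.508, 0.
[... 444 characters left out ...]
 ([0.512, 0.263, -0.002], 0.17)]
{'time': 1.5, 'joint_positions': array([ 1.04090797e+00,  8.71738376e-02,  1.37068733e+00,  3.22590642e-05,
        1.68356296e+00, -1.03111862e-01]), 'qvel': array([-0.00191309, -0.00080322,  0.00156437, -0.00211779, -0.00062845,
       -0.00042357]), 'joint_torque': array([ 8.62014786e-04, -3.40034294e+01, -3.02586758e+01,  7.19215628e-02,
        2.38876330e-02,  6.65233244e-06]), 'tool_pos': array([0.22768443, 0.50069905, 0.20552663]), 'ee_rot': array([ 3.14142172e+00, -1.45371918e-05,  2.71481980e+00]), 'wrist_force': array([0.21926699, 0.17843676, 0.68763307]), 'wrist_torque': array([-0.01027558,  0.0238454 ,  0.00951756]), 'width': 0.09437909185038952}
```

View pics/top0.png

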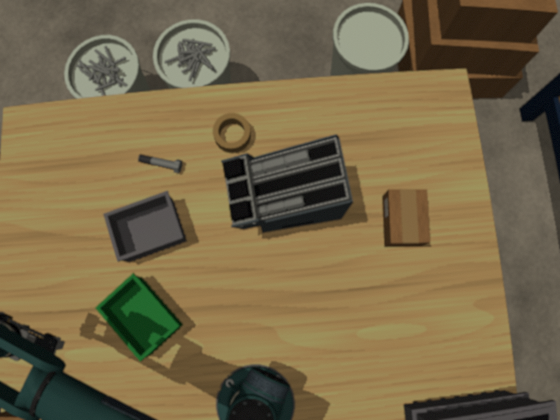

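View pics/side0.png

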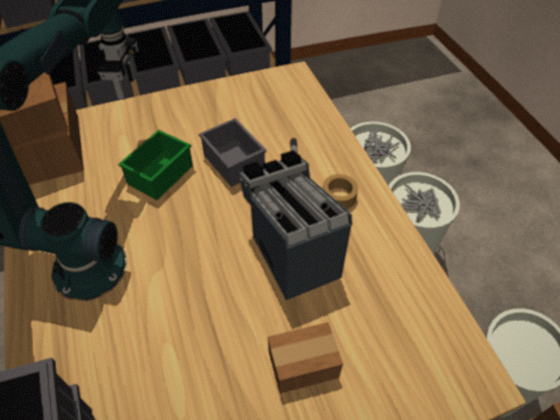

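The top picture shows two tub shapes: the grey one at pixel (147,227) and the green one at (140,317). The grey one fits the description. Next I'll enlarge it and the dispenser, and fit both poses.

Run:
```python
from h import *
s=pickle.load(open('pics/top0.pkl','rb')); t=pickle.load(open('pics/side0.pkl','rb'))
a=cv2.resize(s['pixels'][120:270,90:360],None,fx=2.9,fy=2.9,interpolation=2)
b=cv2.resize(t['pixels'][110:250,180:370],None,fx=3,fy=3,interpolation=2)
cv2.imwrite('pics/crop.png',a[:,:,::-1]);cv2.imwrite('pics/crop2.png',b[:,:,::-1])
for n,S in (('top',s),('side',t)):
    X=cloud(S);X=X.reshape(-1,3);X=X[~np.isnan(X[:,0])]
    def rect(m,l):
        P=X[m]; r=cv2.minAreaRect(P[:,:2].astype(np.float32)*1000); print(n,l,len(P),np.round(r[0],1),np.round(r[1],1),r[2])
    x,y,z=X.T
    near=(abs(x-.51)<.16)&(abs(y-.27)<.14)
    rect(near&(z>.085)&(z<.102),'tubrim')
    rect((abs(x-.3)<.5)&(y>.1)&(z>.085)&(z<.102)&(abs(x-.266)<.15)&(abs(y-.286)<.14)&(x+y<.7),'green')
    d=(abs(x-.56)<.2)&(abs(y+.12)<.22)&(z>.13)
    rect(d,'disp'); rect(d&(z>.2)&(y>-.06),'bridge')
    print(X[d][:,2].max())
    for dd in [(.606,-.001),(.552,-.004),(.5,-.01)]:
        m=(abs(x-dd[0])<.012)&(abs(y-dd[1])<.012)&(z>.2); print(dd,np.round(X[m].mean(0),4),m.sum())
```

```text
top tubrim 1043 [468.2 260.7] [222.3 199.6] 14.2225980758667
top green 1004 [262.4 292.7] [192.5 144.8] 37.80177688598633
top disp 8965 [ 562.8 -129.9] [177.9 303.3] 5.421792507171631
top bridge 2026 [552.6 -22.7] [178.   87.4] 5.20100736618042
0.28605696735715225
(0.606, -0.001) [ 0.6063 -0.0008  0.2475] 91
(0.552, -0.004) [ 0.5519 -0.0044  0.2348] 88
(0.5, -0.01) [ 0.4998 -0.0102  0.2477] 94
side tubrim 754 [469.8 257.6] [223.  204.6] 15.612781524658203
side green 750 [263.8 290.8] [197.7 147.3] 38.856014251708984
side disp 8561 [ 564.3 -129.8] [177.9 308.2] 5.477145671844482
side bridge 1474 [555.  -19.5] [181.9  80.5] 0.3412218987941742
0.2842757126334609
(0.606, -0.001) [6.068e-01 2.000e-04 2.456e-01] 33
(0.552, -0.004) [ 0.552  -0.004   0.2347] 38
(0.5, -0.01) [ 0.5007 -0.0103  0.2484] 36
```

View pics/crop.png

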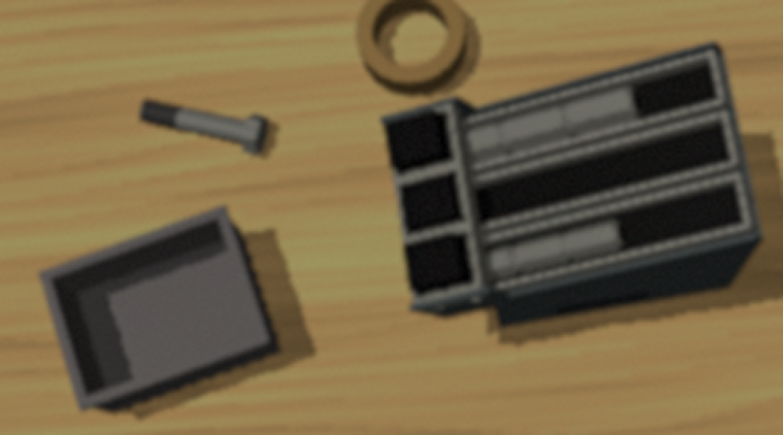

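View pics/crop2.png

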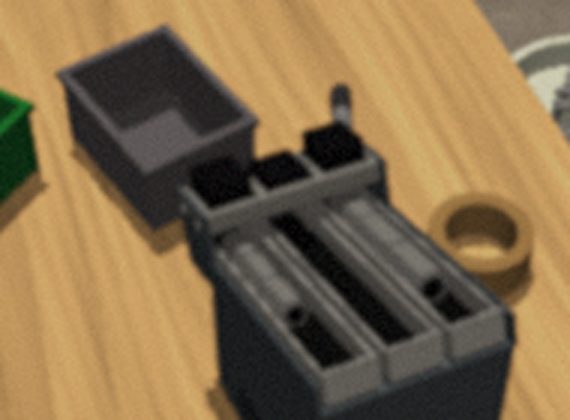

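The crops confirm two things. The grey tub sits at crop pixel (160,310), and the fatter nuts are in the far (+x) lane with their key up. The middle lane is empty and its key is down. Next is the tub fit.

Run:
```python
from h import *
for n in ('top','side'):
    S=pickle.load(open(f'pics/{n}0.pkl','rb'))
    X=cloud(S);rgb=S['pixels'].astype(int);g=(rgb.max(-1)-rgb.min(-1))<25
    x,y,z=np.moveaxis(X,-1,0)
    m=g&(x>.36)&(x<.66)&(y>.12)&(y<.4)&(z>.083)&(z<.105)
    P=X[m];r=cv2.minAreaRect(P[:,:2].astype(np.float32)*1000);print(n,m.sum(),np.round(r[0],1),np.round(r[1],1),r[2],np.median(P[:,2]))
    b=cv2.boxPoints(r);print(np.round(b,0).tolist())
    m=(abs(x-.71)<.06)&(abs(y-.22)<.1)&(z>.012); P=X[m];print('bolt',P.min(0).round(3),P.max(0).round(3))
    m=(abs(x-.56)<.14)&(y>-.1)&(y<.06)&(z>.1);P=X[m]
    e=np.array([-.0945,.9955]);q=(P[:,:2]-[.605,.013])@e;print('disp front extent',np.percentile(q,[99,99.9]))
```

```text
top 877 [506.2 265.4] [140.8 190.5] 15.319976806640625 0.09528034814992997
[[413.0, 339.0], [464.0, 155.0], [599.0, 192.0], [549.0, 376.0]]
bolt [0.67  0.163 0.013] [0.736 0.293 0.045]
disp front extent [0.00903289 0.01245604]
side 601 [507.1 262. ] [140.5 193.4] 15.49974250793457 0.09294505524712221
[[414.0, 336.0], [465.0, 150.0], [601.0, 188.0], [549.0, 374.0]]
bolt [0.703 0.218 0.014] [0.736 0.292 0.03 ]
disp front extent [0.00492139 0.01084543]
```

```bash
cat >> h.py <<'E'
from scipy.spatial.transform import Rotation as Ro
def go(p,rpy):
    o=robot.get_obs(); R=Ro.from_euler('xyz',o['ee_rot']); T=Ro.from_euler('xyz',rpy)
    d=R.inv().apply(np.array(p)-o['tool_pos'])*1000; r=(R.inv()*T).as_rotvec()
    print('delta',np.round(d,1),np.round(r,3),'rows>=',np.linalg.norm(d)/41.7,np.degrees(np.linalg.norm(r))/7.16)
E
python3 -c "
from h import *
P=np.pi
go((.4826,.3508,.16),(P,0,P+.269))
go((.4826,.3508,.074),(P,0,P+.269))
s=pickle.load(open('pics/top0.pkl','rb'));X=cloud(s)
x,y,z=np.moveaxis(X,-1,0);m=(abs(x-.71)<.07)&(abs(y-.22)<.1)&(z>.012)
for p in X[m][::12]:print(p.round(3),end=' ')
"
```

```text
delta [-294.1  -30.9   45.5] [ 0.     0.    -0.696] rows>= 7.175208389982658 5.567716402680195
delta [-294.1  -31.   131.5] [ 0.     0.    -0.696] rows>= 7.761450224391334 5.567716402680195
[0.736 0.289 0.022] [0.732 0.272 0.02 ] [0.728 0.263 0.019] [0.723 0.27  0.028] [0.723 0.292 0.023] [0.72  0.256 0.022] [0.721 0.292 0.022] [0.716 0.255 0.025] [0.712 0.216 0.027] [0.715 0.271 0.025] [0.712 0.235 0.024] [0.709 0.199 0.023] [0.713 0.277 0.023] [0.705 0.235 0.036] [0.704 0.201 0.031] [0.701 0.166 0.028] [0.707 0.247 0.023] [0.701 0.21  0.031] [0.698 0.174 0.032] [0.706 0.248 0.018] [0.697 0.209 0.037] [0.693 0.173 0.038] [0.699 0.229 0.022] [0.695 0.193 0.027] [0.697 0.236 0.021] [0.693 0.199 0.026] [0.695 0.228 0.017] [0.687 0.189 0.031] [0.688 0.203 0.021] [0.688 0.169 0.013] [0.677 0.181 0.031] [0.674 0.183 0.022]
```

Call:
carry_out(deltas="-40 -4 6 0 0 -0.1 0; -80 -8 12 0 0 -0.2 0; -120 -12 18 0 0 -0.3 0; -160 -17 25 0 0 -0.4 0; -200 -21 31 0 0 -0.5 0; -240 -25 37 0 0 -0.6 0; -275 -29 43 0 0 -0.696 0; -294 -31 45 0 0 -0.696 0")

```text
time: 2.17
tool_pos: [0.4853, 0.3478, 0.159]
ee_rot: [-3.14, -0.001, -2.873]
wrist_force: [-0.2, -0.8, 0.3]
width: 0.0942
```

```bash
python3 -c "
from h import *
P=np.pi
go((.4826,.3508,.072),(P,0,P+.269));o=robot.get_obs();print(o['joint_positions'],o['wrist_force'])
s=snap('side','side1')"
```

```text
delta [ 1.7  3.8 87. ] [-0.002 -0.001 -0.   ] rows>= 2.088293425820843 0.016129571904597864
[ 5.27735585e-01  2.05778521e-01  1.32873727e+00 -1.47021330e-03
  1.60845357e+00 -1.31202070e+00] [-0.22719927 -0.75570492  0.29961356]
```

View pics/side1.png

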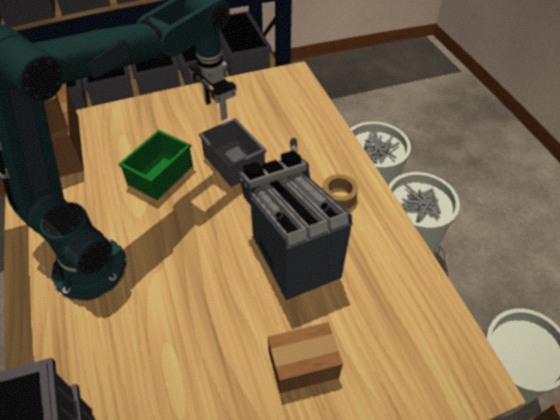

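Call:
carry_out(deltas="0 0 30 0 0 0 0; 0 0 60 0 0 0 0; 0 0 86 0 0 0 0; 0 0 87 0 0 0 0.5; 0 0 87 0 0 0 1; 0 0 87 0 0 0 1; 0 0 87 0 0 0 1; 0 0 87 0 0 0 1")

```text
time: 2.88
tool_pos: [0.4837, 0.3517, 0.0762]
ee_rot: [3.14, 0.005, -2.872]
wrist_force: [0.1, 0.2, -0.6]
width: 0.0643
```

```bash
python3 -c "
from h import *
P=np.pi
o=robot.get_obs();print(o['tool_pos'],o['ee_rot'],o['width'],o['wrist_force'])
s=snap('top','top2')
X=cloud(s);rgb=s['pixels'].astype(int);g=(rgb.max(-1)-rgb.min(-1))<25
x,y,z=np.moveaxis(X,-1,0)
m=g&(x>.36)&(x<.66)&(y>.12)&(y<.32)&(z>.083)&(z<.105)
r=cv2.minAreaRect(X[m][:,:2].astype(np.float32)*1000);print(r)
go((.5835,.152,.075),(P,0,P+.095))
"
```

```text
[0.48373342 0.35174785 0.07621669] [ 3.14031845  0.00453392 -2.87210694] 0.06427498549400894 [ 0.05390905  0.24357129 -0.59842   ]
((508.7685546875, 255.25357055664062), (139.4264678955078, 170.74961853027344), 15.659963607788086)
delta [ -43.2 -219.     0.8] [0.001 0.004 0.174] rows>= 5.353310980366343 1.3964479714395153
```

View pics/top2.png

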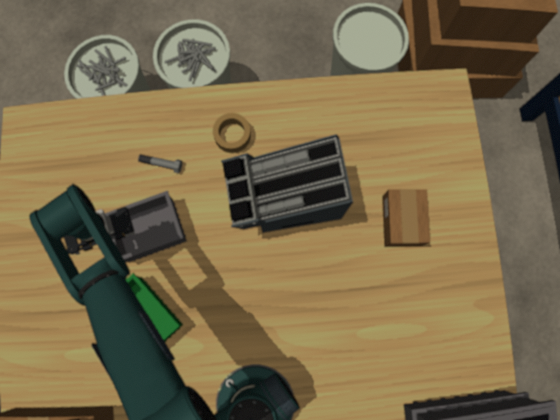

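The fingers are still closing at the tub's front end, around pixel (115,225).

Call:
carry_out(deltas="0 0 0 0 0 0 1; 0 0 0 0 0 0 1; 0 0 0 0 0 0 1; 0 0 0 0 0 0 1; 0 0 0 0 0 0 1; 0 0 0 0 0 0 1; 0 0 0 0 0 0 1; 0 0 0 0 0 0 1")

```text
time: 3.6
tool_pos: [0.4824, 0.351, 0.0734]
ee_rot: [3.141, -0.0, -2.872]
wrist_force: [0.1, 1.7, -1.4]
width: 0.0097
```

```bash
python3 -c "
from h import *
P=np.pi
o=robot.get_obs();print(o['tool_pos'],o['ee_rot'],o['width'],o['wrist_force'])
go((.5835,.152,.075),(P,0,P+.095))
"
```

```text
[0.48237651 0.3510488  0.07341735] [ 3.14086995e+00 -4.83009441e-05 -2.87234353e+00] 0.009698710521915581 [ 0.1134473   1.69267248 -1.39537034]
delta [ -44.5 -218.8   -1.7] [ 0.001 -0.     0.174] rows>= 5.354164208933755 1.3943888800098854
```

Call:
carry_out(deltas="-1 -8 -1 0 0 0.01 1; -4 -22 -1 0 0 0.02 1; -7 -36 -1 0 0 0.03 1; -10 -50 -1 0 0 0.04 1; -13 -64 -1 0 0 0.05 1; -16 -78 -1 0 0 0.06 1; -19 -92 -1 0 0 0.075 1; -22 -106 -1 0 0 0.087 1")

```text
time: 4.27
tool_pos: [0.5326, 0.2527, 0.0744]
ee_rot: [3.142, -0.0, -2.962]
wrist_force: [-0.7, 1.4, -1.0]
width: 0.0094
```

```bash
python3 -c "
from h import *
P=np.pi
o=robot.get_obs();print(o['tool_pos'],o['ee_rot'],o['width'],o['wrist_force'])
go((.5835,.152,.0745),(P,0,P+.095))
"
```

```text
[0.53263369 0.2526756  0.07442176] [ 3.14158311e+00 -1.12488059e-04 -2.96154856e+00] 0.009439738015067912 [-0.66115553  1.39933923 -0.97690596]
delta [-3.200e+01 -1.082e+02 -1.000e-01] [ 0.    -0.     0.085] rows>= 2.704942755858039 0.6805407452679569
```

Call:
carry_out(deltas="-5 -16 0 0 0 0.01 1; -10 -33 0 0 0 0.025 1; -15 -50 0 0 0 0.04 1; -20 -67 0 0 0 0.05 1; -25 -84 0 0 0 0.065 1; -29 -98 0 0 0 0.078 1; -31 -104 0 0 0 0.083 1; -31 -104 0 0 0 0.083 1")

```text
time: 4.93
tool_pos: [0.5819, 0.1557, 0.0742]
ee_rot: [-3.141, -0.0, -3.045]
wrist_force: [0.2, -1.2, -3.6]
width: 0.0099
```

```bash
python3 -c "
from h import *
P=np.pi
o=robot.get_obs();print(o['tool_pos'],o['ee_rot'],o['width'],o['wrist_force'])
go((.5835,.152,.0745),(P,0,P+.095))
s=snap('top','top3');s2=snap('side','side3')
X=cloud(s2);rgb=s2['pixels'].astype(int);g=(rgb.max(-1)-rgb.min(-1))<25
x,y,z=np.moveaxis(X,-1,0)
m=g&(x>.46)&(x<.72)&(y>.025)&(y<.3)&(z>.083)&(z<.1)
print(cv2.minAreaRect(X[m][:,:2].astype(np.float32)*1000),m.sum())
"
```

```text
[0.58190287 0.15567109 0.07422495] [-3.14063409e+00 -2.21323314e-04 -3.04509932e+00] 0.009916267089995191 [ 0.19439265 -1.21886663 -3.6478866 ]
delta [-1.2 -3.8 -0.3] [-0.001 -0.     0.001] rows>= 0.09623259558410463 0.0143107264544707
((596.8598022460938, 151.40782165527344), (22.976783752441406, 74.11428833007812), 86.5200424194336) 47
```

View pics/top3.png

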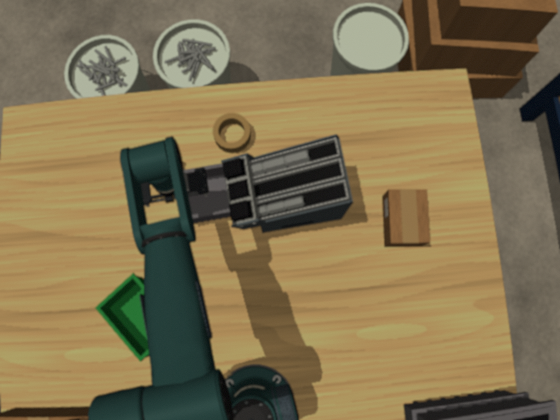

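View pics/side3.png

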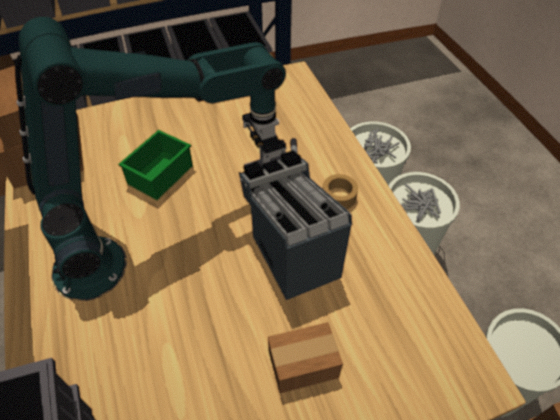

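The tub is under the mouths at top pixel (210,190). It is square to the dispenser and clear of the bolt and tape. I'll release it and rise.

Call:
carry_out(deltas="0 0 0 0 0 0 0.5; 0 0 0 0 0 0 0.5; 0 0 0 0 0 0 0.5; 0 0 0 0 0 0 0.5; 0 0 -30 0 0 0 0.5; 0 0 -70 0 0 0 0.5; 0 0 -110 0 0 0 0.5; 0 0 -150 0 0 0 1")

```text
time: 5.7
tool_pos: [0.5807, 0.1581, 0.2262]
ee_rot: [3.142, -0.0, -3.042]
wrist_force: [0.8, 0.1, 0.2]
width: 0.0431
```

```bash
python3 -c "
from h import *
P=np.pi
o=robot.get_obs();print(o['tool_pos'],o['ee_rot'],o['width'],o['wrist_force'])
n=np.array([-.0324,.3414,.9394]);k=np.array([.6065,-.0005,.247])
go(k+.08*n,(P+.35,0,P+.095))
go(k+.03*n,(P+.35,0,P+.095))
s2=snap('side','side4')
X=cloud(s2);rgb=s2['pixels'].astype(int);g=(rgb.max(-1)-rgb.min(-1))<25
x,y,z=np.moveaxis(X,-1,0)
m=g&(x>.46)&(x<.72)&(y>.025)&(y<.3)&(z>.083)&(z<.1)
print(cv2.minAreaRect(X[m][:,:2].astype(np.float32)*1000),m.sum())
"
```

```text
[0.58065607 0.1581012  0.22620999] [ 3.14152219e+00 -2.79074772e-04 -3.04170289e+00] 0.0431172919431005 [0.8477945  0.12199453 0.19611987]
delta [ -10.  -132.9  -96. ] [0.35  0.001 0.005] rows>= 3.9391638440641867 2.8016011067328104
delta [  -9.9 -150.1  -49. ] [0.35  0.001 0.005] rows>= 3.79377134516747 2.8016011067328104
((604.65576171875, 157.67271423339844), (90.11961364746094, 13.009037971496582), 7.856249809265137) 84
```

View pics/side4.png

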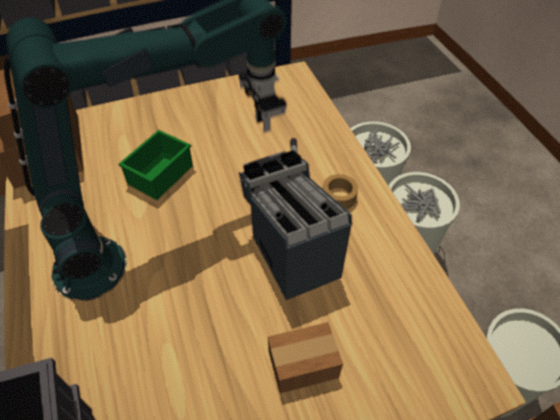

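The tub stands free, with its rim strip at y≈0.158 as expected. I'll go to the pre-press pose.

Call:
carry_out(deltas="0 0 -40 0 0 0 1; 0 -10 -80 0.05 0 0 1; -2 -35 -96 0.12 0 0 1; -4 -65 -96 0.2 0 0 1; -7 -95 -96 0.28 0 0 1; -9 -120 -96 0.35 0 0.005 1; -10 -133 -96 0.35 0 0.005 1; -10 -133 -96 0.35 0 0.005 1")

```text
time: 6.42
tool_pos: [0.6043, 0.0253, 0.3198]
ee_rot: [-2.792, 0.0, -3.048]
wrist_force: [-0.4, -0.4, 0.2]
width: 0.0003
```

```bash
python3 -c "
from h import *
P=np.pi
o=robot.get_obs();print(o['tool_pos'],o['ee_rot'],o['width'],o['wrist_force'])
n=np.array([-.0324,.3414,.9394]);k=np.array([.6065,-.0005,.247])
go(k,(P+.35,0,P+.095))
s=snap('side','side5');s2=snap('top','top5')
cv2.imwrite('pics/crop5.png',np.hstack([cv2.resize(s['pixels'][90:250,180:370],None,fx=2,fy=2),cv2.resize(s2['pixels'][100:260,130:330],None,fx=2,fy=2)])[:,:,::-1])
"
```

```text
[0.60434192 0.02531373 0.31984745] [-2.79243380e+00  6.45467576e-05 -3.04849828e+00] 0.00027189992639644874 [-0.39872013 -0.35596375  0.15734536]
delta [ 0.3  0.6 77.3] [ 0.001 -0.001 -0.002] rows>= 1.8540995916457408 0.016676491835753694
```

View pics/crop5.png

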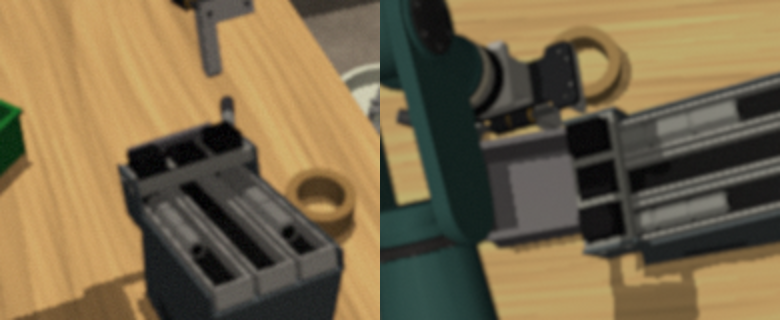

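Fingers are shut and lined up over the far (large) key. I'll descend to near contact.

Call:
carry_out(deltas="0 0 30 0 0 0 1; 0 0 55 0 0 0 1; 0 0 70 0 0 0 1; 0 0 74 0 0 0 1; 0 0 78 0 0 0 1; 0 0 80 0 0 0 1; 0 0 82 0 0 0 1; 0 0 82 0 0 0 1")

```text
time: 7.18
tool_pos: [0.6075, -0.001, 0.245]
ee_rot: [-2.792, 0.003, -3.047]
wrist_force: [-0.6, 1.5, 0.9]
width: 0.0004
```

```bash
python3 -c "
from h import *
P=np.pi
o=robot.get_obs();print(o['tool_pos'],o['ee_rot'],o['width'],o['wrist_force'])
go((.6065,-.0005,.247),(P+.35,0,P+.095))
"
```

```text
[ 0.60745616 -0.00102892  0.24495116] [-2.79217221  0.0033821  -3.04683478] 0.0004415703612964161 [-0.60337683  1.5311398   0.90108852]
delta [ 0.9 -0.1 -2.1] [ 0.001  0.003 -0.001] rows>= 0.055683727165685946 0.02752642677436248
```

Call:
carry_out(deltas="0 0 2 0 0 0 1; 0 0 4 0 0 0 1; 0 0 6 0 0 0 1; 0 0 8 0 0 0 1; 0 0 10 0 0 0 1; 0 0 12 0 0 0 1; 0 0 13 0 0 0 1; 0 0 13 0 0 0 1")

```text
time: 7.85
tool_pos: [0.6078, -0.0053, 0.2337]
ee_rot: [-2.793, 0.004, -3.047]
wrist_force: [-1.5, 4.4, 8.9]
width: 0.0007
```

```bash
python3 -c "
from h import *
P=np.pi
o=robot.get_obs();print(o['wrist_force'])
go((.6065,-.0005,.247),(P+.35,0,P+.095))
"
```

```text
[-1.46193813  4.39956634  8.93970532]
delta [  0.8   0.  -14.2] [ 0.001  0.004 -0.002] rows>= 0.34121353795915205 0.03609946055924117
```

Call:
carry_out(deltas="0 0 1 0 0 0 1; 0 0 2 0 0 0 1; 0 0 3 0 0 0 1; 0 0 3 0 0 0 1; 0 0 3 0 0 0 1; 0 0 3 0 0 0 1; 0 0 3 0 0 0 1; 0 0 3 0 0 0 1")

```text
time: 8.52
tool_pos: [0.6079, -0.0053, 0.2335]
ee_rot: [-2.793, 0.007, -3.046]
wrist_force: [-4.9, 8.3, 15.3]
width: 0.0003
```

```bash
python3 -c "
from h import *
P=np.pi
o=robot.get_obs();print(o['wrist_force'])
go((.6065,-.0005,.247),(P+.35,0,P+.095))
s=snap('side','side6');s2=snap('top','top6')
cv2.imwrite('pics/crop6.png',np.hstack([cv2.resize(s['pixels'][90:250,180:370],None,fx=2,fy=2),cv2.resize(s2['pixels'][100:260,130:330],None,fx=2,fy=2)])[:,:,::-1])
"
```

```text
[-4.92857776  8.30947202 15.29258658]
delta [  0.8  -0.  -14.3] [ 0.002  0.007 -0.002] rows>= 0.3440156660158729 0.059412010423930864
```

View pics/crop6.png

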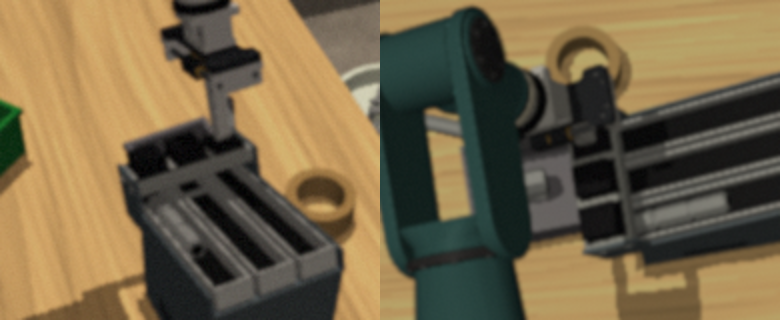

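The key is at its stop: position no longer changes while force rises. The large lane is empty and nuts show in the tub. I'll back off along the key axis.

Call:
carry_out(deltas="0 0 -4 0 0 0 1; 0 0 -10 0 0 0 1; 0 0 -25 0 0 0 1; 0 0 -50 0 0 0 1; 0 0 -80 0 0 0 1; 0 0 -110 0 0 0 1; 0 0 -120 0 0 0 1; 0 0 -120 0 0 0 1")

```text
time: 9.28
tool_pos: [0.6045, 0.0343, 0.3439]
ee_rot: [-2.792, 0.006, -3.047]
wrist_force: [-0.0, -0.1, 0.7]
width: 0.0007
```

Call:
carry_out(deltas="0 35 -10 0 0 0 1; 0 70 -10 0 0 0 1; 0 105 -10 0 0 0 1; 0 140 -10 0 0 0 1; 0 175 -10 0 0 0 1; 0 210 -10 0 0 0 1; 0 240 -10 0 0 0 1; 0 240 -10 0 0 0 1")

```text
time: 9.95
tool_pos: [0.5799, 0.2656, 0.2604]
ee_rot: [-2.79, -0.01, -3.041]
wrist_force: [-1.2, 0.6, -1.0]
width: 0.0005
```

```bash
python3 -c "
from h import *
o=robot.get_obs();print(o['tool_pos'],o['wrist_force'])
s=snap('side','side7');s2=snap('top','top7')
cv2.imwrite('pics/crop7.png',np.hstack([cv2.resize(s['pixels'][90:250,180:370],None,fx=2,fy=2),cv2.resize(s2['pixels'][100:260,130:330],None,fx=2,fy=2)])[:,:,::-1])
for S in (s,s2):
  X=cloud(S).reshape(-1,3);x,y,z=X.T
  for dd in [(.606,-.001),(.552,-.004),(.5,-.01)]:
    m=(abs(x-dd[0])<.012)&(abs(y-dd[1])<.012)&(z>.2); print(dd,np.round(X[m].mean(0),4),m.sum())
  for t in ['nut_large1','nut_small1','tub','carton','tape_roll','hex_bolt']:
    print(t,[(np.round(w(S,d['at']),3).tolist(),round(d['p'],2)) for d in robot.place_of(S,t)][:4])
"
```

```text
[0.57989463 0.26558646 0.26041409] [-1.18793422  0.57052907 -1.01792409]
(0.606, -0.001) [ 0.6049 -0.0015  0.2354] 35
(0.552, -0.004) [ 0.552  -0.0034  0.2472] 36
(0.5, -0.01) [ 0.4997 -0.0097  0.2479] 40
nut_large1 []
nut_small1 [([0.511, -0.149, 0.213], 0.73), ([0.505, -0.061, 0.188], 0.52)]
tub [([0.259, 0.293, -0.002], 0.85)]
carton [([0.477, -0.469, 0.002], 0.81)]
tape_roll [([0.781, 0.014, -0.006], 0.98)]
hex_bolt [([0.708, 0.219, -0.002], 0.66)]
(0.606, -0.001) [ 0.6058 -0.0011  0.2357] 89
(0.552, -0.004) [ 0.5519 -0.004   0.2472] 91
(0.5, -0.01) [ 0.4997 -0.0102  0.2476] 95
nut_large1 [([0.599, 0.1, 0.049], 0.76), ([0.604, 0.102, 0.016], 0.61)]
nut_small1 [([0.507, -0.149, 0.22], 0.74), ([0.501, -0.061, 0.186], 0.68), ([0.507, -0.104, 0.205], 0.48)]
tub [([0.595, 0.082, 0.006], 0.65), ([0.264, 0.289, -0.004], 0.65), ([0.507, -0.145, 0.219], 0.4)]
carton [([0.474, -0.464, -0.003], 0.58)]
tape_roll []
hex_bolt [([0.706, 0.22, -0.0], 0.73)]
```

View pics/crop7.png

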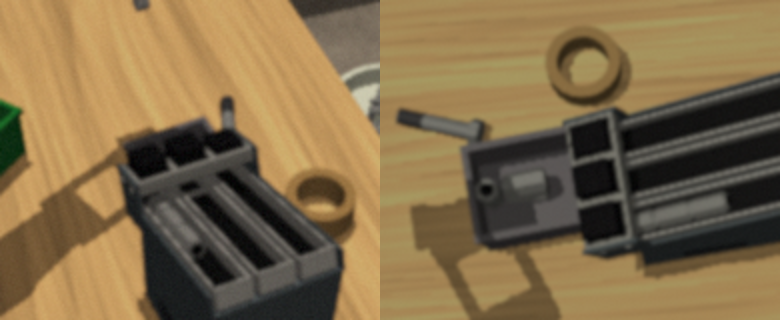

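View pics/top7.png

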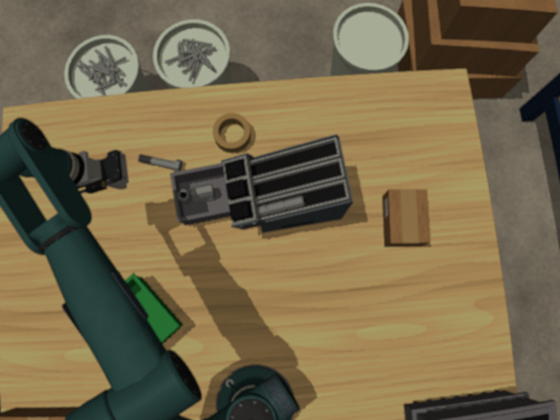

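```bash
python3 -c "
from h import *
s=snap('top','top8')
cv2.imwrite('pics/crop8.png',cv2.resize(s['pixels'][140:235,150:270],None,fx=6,fy=6,interpolation=2)[:,:,::-1])
X=cloud(s);x,y,z=np.moveaxis(X,-1,0)
np.set_printoptions(linewidth=250)
print((z[165:225:2,170:232:2]*1000).round())
m=(z>.083)&(z<.103)&(x>.48)&(x<.7)&(y>.03)&(y<.2)
P=X[m][:,:2];print(P.min(0),P.max(0));print(cv2.minAreaRect((P*1000).astype(np.float32)))
"
```

```text
[[ 30.  34.  34.  37.  37.  21.   3.  -7.  -3.   1.   0.   0.  -1.  -2.   1.   1.   4.  -4.  -3.   1.  93.  95.  97.  91.  97.  96.  97. 219. 230. 235. 236.]
 [ 22.  26.  37.  37.  36.  11.   2.  -2.   5.  -4.   9.  -2.   2.  -5.  92. 100.  97.  96.  92.  94.  92.  94. 100.  97.  85.  91.  79. 217. 229. 230. 236.]
 [  3.   0.  30.  25.  25.   5.  -3.  -0.   2.  99.  93.  98.  96.  98.  93.  96.  96.  94.  98.  90.  88.  76.  77.  72.  72.  64.  57. 218. 231. 227. 230.]
 [ -3.  -1.  20.  26.  98. 102. 102.  94.  95.  94. 103.  95.  97.  90.  97.  84.  77.  75.  69.  66.  65.  66.  62.  50.  45.  40.  42. 211. 229. 231. 236.]
 [ 99. 100.  97.  98.  93. 100. 101.  94.  98.  90.  94.  75.  74.  72.  68.  62.  53.  54.  55.  46.  49.  35.  34.  33.  25.  23.  17. 219. 226. 231. 232.]
 [ 92.  94. 100. 100.  90.  86.  75.  79.  70.  61.  64.  54.  56.  48.  49.  39.  37.  40.  32.  26.  25.  18.  15.  10.   8.   1.  11.   6. 228. 230. 230.]
 [ -0.  98.  93.  70.  67.  72.  54.  57.  51.  47.  46.  40.  30.  32.  25.  20.  17.  15.   5.   6.   5.   3.   5.   7.   6.   3.   8.   7. 227. 232. 
[... 3091 characters left out ...]
93.  88.  74.  58.  51.  49.  46.  37.  31.  39.  22.  11.   7.   3.  -6.]
 [ -1.  -1.  -0.  -1.  93.  93.  93.  97.  96.  91.  96.  96.  86.  64.  52.  69.  51.  41.  38.  39.  24.  19.  31.   3.   8.   1.   2.   4.   4.  -2.  -0.]
 [-12.   8.   4.  -4.  95.  95.  92.  87.  64.  68.  49.  46.  56.  37.  23.  22.  41.  11.   9.   2.  -1.   2.  -7.   4.  -1.   3.  -3.   1.   1.  -2.  -3.]
 [ -1.   4.  -2.   6.   2.  -0.  45.  35.  37.  29.  40.  19.  13.  19.   6.   2.  -0.  -1.  -1.   1.   1.  -1.   9.  -3.  -1.  -1.   0.  -7.  -1.   5.   4.]]
[0.50922564 0.03022878] [0.66483549 0.18392102]
((587.2482299804688, 103.65802001953125), (144.23971557617188, 149.11373901367188), 5.481691360473633)
```

View pics/crop8.png

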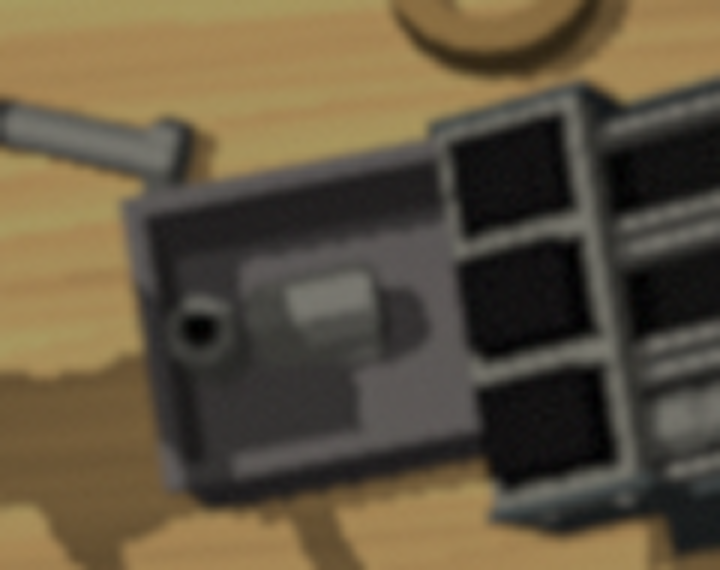

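```bash
python3 -c "
from h import *
print(robot.get_obs()['time']);print(robot.close_job())"
```

```text
10.7
the job is handed in; nothing more can be done
None
```

The job is done and handed in at 10.7 s. I dragged the grey tub by its front rim to under the mouth of the larger nuts' lane, then pressed that lane's key along its own axis to its stop. The push reached about 18 N.

**Last checks:**
- **Keys:** the larger nuts' key stayed down (top at 235 mm). The empty lane's key popped up (247 mm), and the smaller nuts' key is still up (248 mm).
- **Nuts:** all three larger nuts are in the tub: one on end, and one lying on top of another. The count comes from a picture and its heights (about 64 mm, and 60–64 over 30). The detector itself named only two. The smaller nuts are still in their lane.
- **Bystanders:** the carton, tape roll and bolt are where they were, within measuring error. One of the two closing detections missed the tape roll, but it shows unmoved in the pictures.
- **Tub:** the nuts' impact seems to have slid it about 15 mm forward. Its middle is now about 71 mm in front of the mouth, still within the 40–75 mm range. It stands about 20 mm clear of the bolt by my fit.

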